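Reset the clock unit through its recessed key

TASK

Reset the clock unit, the white box with the row of brass connectors along its far side: push its sliding shutter fully open by the tab with your fingertips, reach down into the well, press the sunken key all the way down, keep it down for about two seconds, then let it come up and push the shutter fully closed again. Only push the tab, never pinch it, and lift nothing. Leave the look-alike radio unit with the two stub antennas, and all the loose things, as they are.

Things in the scene. Friction and masses are not known exactly. Their poses are not given: they have to be found in the camera images.
- clock: The clock unit: a white desktop box 150 (its x) by 220 (its y) by 65 mm high, fixed to the table; origin at the centre of its underside, z up, yawed by up to about 0.35 rad. Seven brass connectors stick out 14 mm in a row from its +x face. In its top is a square well, 50 by 50 mm and 35 mm deep, centred at x = -10, y = -50 mm in the unit's frame, with a round key standing on its floor. A shutter on top of the unit covers the well and slides along the unit's +y to uncover it.
- clock_well (a point): Centre of the clock unit's well mouth, level with the unit's top (65 mm above the table); axes as the unit's. It does not move with the shutter. Two rails, 4 mm high, run along the unit's y, 34.5 mm either side of this point.
- clock_tab (a point): Centre of the top edge of the tab on the clock unit's shutter. The shutter is a dark steel plate 64 by 64 mm whose upper face lies 4 mm above the unit's top; the tab stands on its middle, rises 22 mm above the plate, and is 44 mm wide along the unit's x and 10 mm thick along the unit's y. With the shutter closed it stands right over the well's centre.
- clock_shutter (a joint): Shutter position in m: 0 closed (may start up to 10 mm ajar), grows along the unit's +y, 0.066 fully open against its stop; from 0.057 the well is wholly uncovered. It slides with about 1 N of friction and stays where it is left.
- clock_key_top (a point): Centre of the top of the sunken key: a black round button 18 mm across, in the middle of the well. Released, its top lies 22 mm below the unit's top (13 mm above the well's floor).
- clock_key (a joint): Key travel in m: 0 released, 0.006 fully down. It springs back; it takes 1.5 N to start and 4.5 N to be fully down.
- radio: The radio unit, not to be operated: a white desktop box 150 (its x) by 220 (its y) by 65 mm high, fixed to the table; origin at the centre of its underside, z up, yawed by up to about 0.35 rad, the same case, shutter, tab, well and key, but with two black stub antennas standing 69 mm above its top near its two +x corners, and no brass connectors. The two units may stand either way round, one left and one right.
- radio_tab (a point): Centre of the top edge of the tab on the radio unit's shutter; leave it where it is.
- radio_key (a joint): Travel in m of the radio unit's key; leave it alone.
- adapter: Loose brass barrel adapter, 20 mm diameter, 30 mm tall, standing on the table between the two units; origin at its foot. Leave it.
- attenuator: Loose steel barrel, 22 mm diameter, 24 mm tall, standing on top of the clock unit near its +y end; origin at its foot. Leave it.
- terminator: Loose brass barrel, 18 mm diameter, 20 mm tall, standing on top of the radio unit near its +y end; origin at its foot. Leave it.
- screwdriver: Loose screwdriver, 170 mm long, lying at the left. Leave it.
- mouse: Loose black computer mouse, 105 by 60 by 34 mm, at the right; origin at its underside. Leave it.

How it is judged:
By the outcome, as a careful person would: the job done as asked, in the order asked, and still so for the second after the job is handed in, with the robot touching nothing.
It also fails if it takes over 51 s, if anything falls off the work surface, if the arm or the gripper's body presses on something with over 40 N, if the wrist force passes 120 N, or if a joint passes its speed limit or range.

ROBOT

A 6-joint arm with a two-finger parallel gripper is mounted at the origin on the work surface. World frame = base frame: x ahead of the robot, y to its left, z up, the work surface at z = 0. Lengths are in m, angles in rad, forces in N, time in s.
With the tool pointing down it reaches from about 0.3 to 0.75 m from the base axis. Payload 8.5 kg.
Tool frame: the origin (TCP) lies on the centre line of the jaws, within the pads' length; the fingertips stand 22 mm ahead of it and the grasp point (between the pads) lies 3 mm ahead of it; z points along the fingers, y is the line along which they close (so a half turn about z gives the same grasp; the last joint's range is limited). The gripper opens to 85 mm and grips with 20 to 120 N. Pads are 22 mm wide; open, the fingers measure 114 mm over their backs; the gripper's body (76 mm by 85 mm) begins 54 mm behind the grasp point. The pads swing forward as they close: fully open they stand 13 mm farther back than shut.
Start: joints at [-1.329, 0.381, 1.297, -0, 1.464, -0.215], TCP at [0.243, -0.494, 0.253] pointing down, gripper open.
Joint ranges: [-3.11, 3.11], [-0.89, 2.33], [0.22, 2.48], [-1.42, 4.56], [0.17, 2.85], [-2.88, 2.88]. Speed limits (rad/s): [2.39, 2.39, 3.14, 3.14, 3.14, 3.14].

INTERFACE

Orientations are given as a rotation vector (axis times angle).
In Python, from bench import manip gives the robot as it stands. The module is installed in compiled form; this text tells all that it offers.
- The arm moves only by the tool move_arm, never from a script. Its argument "commands" is a list of rows, each an object of numbers: "fingers": the closure, from -1 (fully open) to 1 (shut); "dx", "dy", "dz": the shift along the tool's x, y, z normalised to -1 to 1, where 1 is 25 cm; "twist": the turn about the tool's z normalised to -1 to 1, where 1 is 180 degrees. In form: [{"fingers": .., "dx": .., "dy": .., "dz": .., "twist": ..}, ...]. A call has 1 to 12 rows; each row is the pose to reach, as a shift and turn from the pose commanded when the call began, along the tool's axes at that moment, turning the shorter way round; what a row does not reach only later rows make up. A row lasts 1/8 s, in which the tool goes at most 62.5 mm and 10.7 degrees, less where a joint would pass 70% of its speed; a pose out of reach is approached as far as the arm can. A call with a number of a shift or a turn outside -1 to 1 is refused whole. A call with a gripper value outside its range is refused whole. The fingers move at their own pace and stop on an object; "grip_force" is the grip in N (left out, the last holds). Time passes only in rows, so rows that repeat a pose let the fingers close. It gives the time, the measured TCP pose, the force, the opening and the grip force at its end, in the units of the state.
- manip.observe(): the state, without advancing time (a new reading comes with each control period).
- manip.get_image(name): name is "side" or "top"; returns the picture (400x640x3 uint8, blue, green, red); there is no depth.
- manip.calibration(name): a dict with "vfov" (degrees; the focal length in pixels is half the picture's height over the tangent of half this angle, whatever the lens; pixels are square), "cx", "cy" (the principal point, pixels), "R" (3x3) and "t" (3): a world point X has camera coordinates R X + t. Camera axes: x right, y down, z forward; pixel columns grow to the right and rows downward; lengths in m; the calibration is good to about 2 mm. A picture is of the moment at which its call begins. calibration takes no time and is no camera call.
- manip.job_done(): hands the job in; it is judged then, once.
Trained networks look in the newest picture that a camera, given by its name, has taken for a name from the list of things; names that differ only in an ending like _2 or _b are one class to them, and where a whole thing is asked for, a point or a joint stands for the part that bears it (a point fixed in the world has none). Each returns a list of dicts, best first, with "confidence" (0 to 1); they miss things now and then, are a little off and sometimes report something else, mostly with a low value. They report only what shows in the picture. A call takes as long as a camera call.
- manip.outline_of(camera, query): "pixels" (400x640 bool, what is visible of it).
- manip.mark_of(camera, query): "position" ([x, y, z] in m, in world coordinates, good to about 4 mm: a listed point, or the origin of a listed thing).
The state is a dict: "time": time; "joints": joint angles; "qvel": joint speeds; "joint_efforts": joint torques, N m; "ee_pos": TCP position; "orientation": TCP orientation; "ft_force": force on the tool from outside, world axes, zero at the start; "wrist_torque": the same for the moment, N m; "opening": opening from 0.0 (shut) to 1.0 (fully open); "finger_force": force on a finger pad.
Only numpy, scipy, OpenCV 4.12 (cv2) and the standard library are available. Lean on these libraries where they do the work, as an engineer would, in place of code of your own. Each camera call takes 0.05 s, during which the arm holds its last target. There are 200 camera calls.

## Working session

There is one attempt and no reset: what is moved stays moved. The work goes in short steps, Python scripts to look and compute and a tool call to move; the robot and the scene stay as the last step left them, time stands still between calls to the robot, and variables do not carry over. Pictures are saved under pics/ and viewed, at most 10 in all, crops included, and the job is handed in when it is done.

Besides the shell and the picture viewer there is one more tool, called after "Emit:" as a command line: name --argument value ..., lists and objects as JSON in quotes. move_arm: Moves the arm, as the interface text tells. Scaled input: -1 to 1 covers 25 cm each way for a shift and 180 degrees each way for a turn. Its arguments: {"type":"object","properties":{"commands":{"type":"array","items":{"type":"object","properties":{"fingers":{"type":"number"},"dx":{"type":"number"},"dy":{"type":"number"},"dz":{"type":"number"},"twist":{"type":"number"}}}},"grip_force":{"type":"number"}},"required":["commands"]}

```bash
mkdir -p pics
python3 - <<'E'
from bench import manip
import cv2,numpy as np
for c in("top","side"):
    cv2.imwrite(f"pics/{c}0.png",manip.get_image(c))
    k=manip.calibration(c); print(c,k)
    for q in("clock","clock_well","clock_tab","radio","radio_tab","attenuator","adapter"):
        print(q,[(np.round(d["position"],4),round(d["confidence"],2)) for d in manip.mark_of(c,q)[:3]])
print(manip.observe())
E
```

```text
top {'vfov': 43.8743229132053, 'cx': 318.0805456927445, 'cy': 210.0411722434072, 'R': array([[ 1.50318185e-03, -9.99939324e-01, -1.09128246e-02],
       [-9.97881768e-01, -7.90178952e-04, -6.50488562e-02],
       [ 6.50362862e-02,  1.09874889e-02, -9.97822407e-01]]), 't': array([0.02207139, 0.52411751, 1.676881  ])}
clock [(array([ 0.539 , -0.1906, -0.0012]), 0.57)]
clock_well [(array([ 0.5378, -0.2404,  0.0658]), 0.96)]
clock_tab [(array([ 0.5406, -0.2442,  0.0907]), 0.67)]
radio [(array([0.5053, 0.2051, 0.0012]), 0.79)]
radio_tab [(array([0.4807, 0.1697, 0.0934]), 0.78)]
attenuator [(array([ 0.4838, -0.1078,  0.0652]), 0.35)]
adapter [(array([ 0.5462, -0.0025, -0.0025]), 0.51)]
side {'vfov': 50.9120397059312, 'cx': 314.37091383763004, 'cy': 194.05071111176406, 'R': array([[-0.86685181, -0.49830094,  0.01625153],
       [-0.36507682,  0.61221903, -0.70136066],
       [ 0.33953918, -0.61390881, -0.7126213 ]]), 't': array([0.47813582, 0.22061186, 1.00451089])}
clock [(array([ 0.5436, -0.1933,  0.0007]), 0.97)]
clock_well [(array([ 0.5396, -0.2419,  0.0646]), 0.79), (array([ 0.4839, -0
[... 363 characters left out ...]
.0022]), 0.65)]
{'time': 0.8, 'joints': array([-1.32930409e+00,  3.80589894e-01,  1.29739931e+00,  1.36072405e-05,
        1.46360066e+00, -2.15271923e-01]), 'qvel': array([-0.00101524, -0.00063632,  0.00159769, -0.00021497, -0.00083196,
        0.00063723]), 'joint_efforts': array([ 4.22959401e-04, -4.48295617e+01, -2.31451803e+01, -1.88409276e-04,
        5.99578543e-04, -3.42754625e-07]), 'ee_pos': array([ 0.24258572, -0.49359115,  0.25332806]), 'orientation': array([3.06001593e+00, 7.11259756e-01, 2.13072073e-05]), 'ft_force': array([-0.11698097,  0.47224306, -0.4093136 ]), 'wrist_torque': array([-0.03445164, -0.00624727,  0.02339653]), 'finger_force': 0.0, 'opening': 1.0048111064812388}
```

View pics/top0.png

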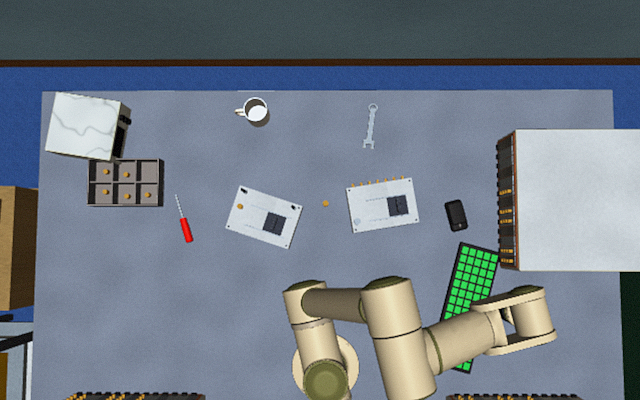

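View pics/side0.png

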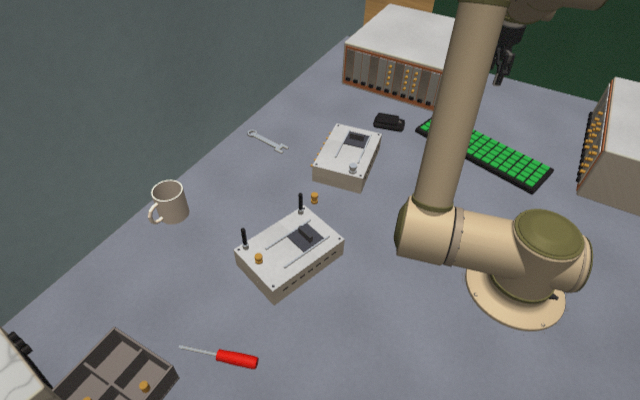

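The clock is the right-hand unit, with its connectors at about (362–403, 180) in the top view. Its tab is near (400, 204) and the attenuator near (357, 221). The radio, with its antennas, is on the left. Next I fit the clock's pose from its silhouettes.

```bash
cat > h.py <<'E'
from bench import manip
import cv2,numpy as np
from scipy.optimize import minimize
K={c:manip.calibration(c) for c in("top","side")}
def proj(c,X):
    k=K[c]; p=np.asarray(X)@k["R"].T+k["t"]; f=200/np.tan(np.radians(k["vfov"]/2))
    return p[:,:2]/p[:,2:]*f+[k["cx"],k["cy"]]
def w(p,L):
    c,s=np.cos(p[2]),np.sin(p[2]); L=np.asarray(L,float)
    return np.c_[p[0]+c*L[:,0]-s*L[:,1],p[1]+s*L[:,0]+c*L[:,1],L[:,2]]
E
python3 - <<'E'
from h import *
box=np.array([[x,y,z] for x in(-.075,.075) for y in(-.11,.11) for z in(0,.065)])
M={}
for c in K:
    manip.get_image(c)
    o=manip.outline_of(c,"clock"); m=o[0]["pixels"].astype(np.uint8)
    m=cv2.morphologyEx(cv2.resize(m*255,None,fx=4,fy=4,interpolation=cv2.INTER_LINEAR),cv2.MORPH_CLOSE,np.ones((41,41)))
    m=cv2.morphologyEx(m,cv2.MORPH_OPEN,np.ones((41,41)))
    M[c]=m>127; print(c,o[0]["confidence"],m.sum()/255/16)
def cost(p,cs,):
    e=0
    for c in cs:
        h=cv2.convexHull(((proj(c,w(p,box))+.5)*4-.5).astype(np.float32))
        r=np.zeros((1600,2560),np.uint8); cv2.fillConvexPoly(r,np.round(h*16).astype(np.int32),1,shift=4)
        e+=(M[c]^(r>0)).sum()/M[c].sum()
    return e
for cs in(["top"],["side"],["top","side"]):
    r=min((minimize(cost,[.541,-.192,y],args=(cs,),method="Nelder-Mead",options=dict(initial_simplex=np.array([[.541,-.192,y],[.549,-.192,y],[.541,-.184,y],[.541,-.192,y+.06]]))) for y in(0.05,.15)),key=lambda r:r.fun)
    print(cs,r.x,r.fun, "well",w(r.x,[[-.01,-.05,.065]]))
p=r.x
im=manip.get_image("top"); S=7; x0,y0=335,165
a=cv2.resize(im[y0:y0+80,x0:x0+100],None,fx=S,fy=S,interpolation=cv2.INTER_CUBIC)
def dr(L,col):
    q=((proj("top",w(p,L))+.5-[x0,y0])*S).astype(np.int32); cv2.polylines(a,[q],True,col,1)
R=lambda cx,cy,hx,hy,z:[[cx-hx,cy-hy,z],[cx+hx,cy-hy,z],[cx+hx,cy+hy,z],[cx-hx,cy+hy,z]]
dr(R(0,0,.075,.11,.065),(0,0,255)); dr(R(-.01,-.05,.032,.032,.069),(0,255,0)); dr(R(-.01,-.05,.022,.005,.091),(255,0,255))
cv2.imwrite("pics/fit.png",a)
E
```

```text
top 0.81 3145.6620098039216
side 0.67 3385.7992647058823
['top'] [ 0.54095467 -0.19084959  0.14578986] 0.04926333346570827 well [[ 0.53832445 -0.2417719   0.065     ]]
['side'] [ 0.54223786 -0.18459882  0.1650928 ] 0.032953643362194696 well [[ 0.54059103 -0.23556241  0.065     ]]
['top', 'side'] [ 0.54268011 -0.1886952   0.15232094] 0.10990113231394542 well [[ 0.54038253 -0.2396336   0.065     ]]
```

View pics/fit.png

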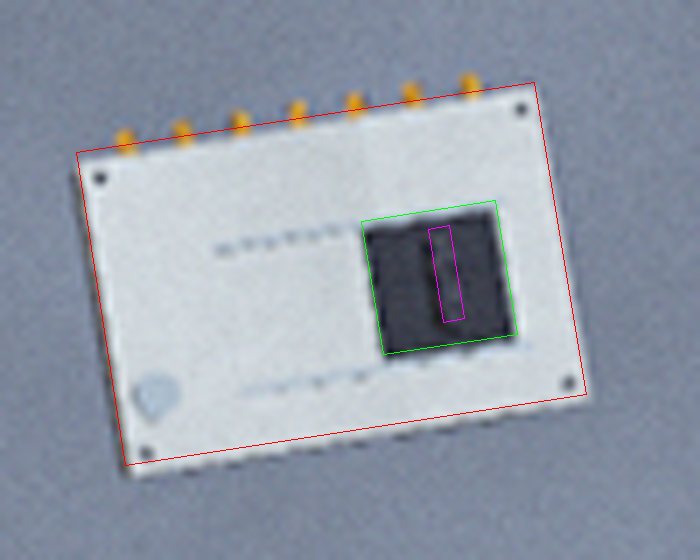

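Emit:
move_arm --commands '[{"fingers":1,"dx":0.2,"dy":-0.03,"dz":0,"twist":0.04},{"fingers":1,"dx":0.4,"dy":-0.06,"dz":0,"twist":0.08},{"fingers":1,"dx":0.6,"dy":-0.1,"dz":0,"twist":0.0976},{"fingers":1,"dx":0.731,"dy":-0.12,"dz":0,"twist":0.0976},{"fingers":1,"dx":0.731,"dy":-0.12,"dz":0,"twist":0.0976},{"fingers":1,"dx":0.731,"dy":-0.12,"dz":0,"twist":0.0976}]' --grip_force 30

```text
time: 1.8
ee_pos: [0.393, -0.3864, 0.2533]
orientation: [3.133, 0.236, -0.0]
ft_force: [-0.8, 0.5, 0.0]
opening: -0.0
finger_force: 0.0
```

```bash
cat >> h.py <<'E'
from scipy.spatial.transform import Rotation as Rn
YAW=.15; WELL=np.array([.5385,-.241])
def go(lx,ly,z,yaw=YAW):
    """normalised move to put the TCP at local (lx,ly) from the well, height z"""
    s=manip.observe(); R=Rn.from_rotvec(s["orientation"]).as_matrix()
    c,n=np.cos(YAW),np.sin(YAW)
    T=np.array([*(WELL+[c*lx-n*ly,n*lx+c*ly]),z])
    d=R.T@(T-s["ee_pos"])/.25
    print("pos",s["ee_pos"].round(4),"yaw",np.arctan2(R[1,0],R[0,0]).round(4),"F",s["ft_force"].round(2),"open",round(s["opening"],3),"t",s["time"],"->",d.round(3),"twist",((np.arctan2(R[1,0],R[0,0])-yaw)/np.pi).round(4))
    return s
E
python3 -c "
from h import *
go(0,-.04,.16)"
```

```text
pos [ 0.393  -0.3864  0.2533] yaw 0.1501 F [-0.76  0.51  0.  ] open -0.0 t 1.8 -> [ 0.663 -0.328  0.373] twist 0.0
```

Emit:
move_arm --commands '[{"fingers":1,"dx":0.25,"dy":-0.12,"dz":0.1},{"fingers":1,"dx":0.45,"dy":-0.22,"dz":0.2},{"fingers":1,"dx":0.663,"dy":-0.328,"dz":0.3},{"fingers":1,"dx":0.663,"dy":-0.328,"dz":0.373},{"fingers":1,"dx":0.663,"dy":-0.328,"dz":0.373},{"fingers":1,"dx":0.663,"dy":-0.328,"dz":0.373}]'

```text
validation failed for argument at $.co...
```

```bash
python3 -c "
from h import *
go(0,-.04,.104)
im=manip.get_image('side')
cv2.imwrite('pics/s1.png',cv2.resize(im[70:220,270:420],None,fx=4,fy=4,interpolation=cv2.INTER_CUBIC))"
```

```text
pos [ 0.393  -0.3864  0.2533] yaw 0.1501 F [-0.76  0.51  0.  ] open -0.0 t 1.8 -> [ 0.663 -0.328  0.597] twist 0.0
```

View pics/s1.png

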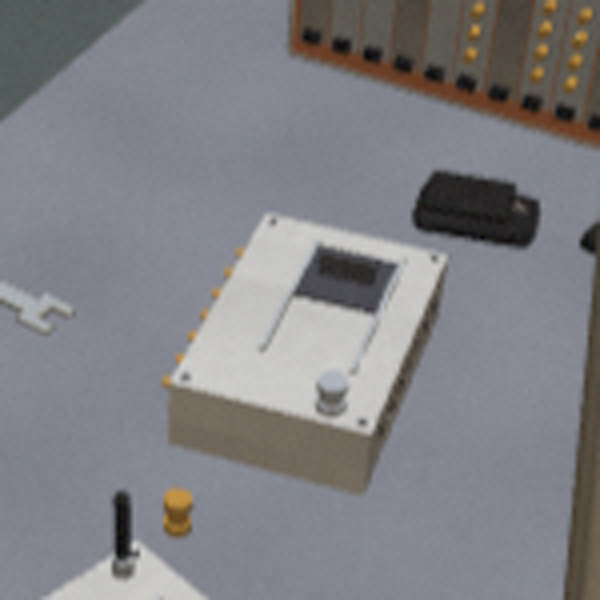

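The call was refused, probably because a row must carry every field. The picture shows the clock's shutter shut with the tab at crop (345, 262), and the attenuator at (332, 390).

Emit:
move_arm --commands '[{"fingers":1,"dx":0.25,"dy":-0.12,"dz":0.1,"twist":0},{"fingers":1,"dx":0.45,"dy":-0.22,"dz":0.2,"twist":0},{"fingers":1,"dx":0.663,"dy":-0.328,"dz":0.3,"twist":0},{"fingers":1,"dx":0.663,"dy":-0.328,"dz":0.373,"twist":0},{"fingers":1,"dx":0.663,"dy":-0.328,"dz":0.373,"twist":0},{"fingers":1,"dx":0.663,"dy":-0.328,"dz":0.373,"twist":0}]'

```text
time: 2.6
ee_pos: [0.5445, -0.2816, 0.1611]
orientation: [3.132, 0.233, 0.001]
ft_force: [0.2, -0.3, 0.3]
opening: -0.003
finger_force: 0.0
```

```bash
python3 -c "
from h import *
go(0,-.04,.104)
im=manip.get_image('side')
cv2.imwrite('pics/s2.png',cv2.resize(im[70:220,270:420],None,fx=4,fy=4,interpolation=cv2.INTER_CUBIC))"
```

```text
pos [ 0.5445 -0.2816  0.1611] yaw 0.1485 F [ 0.18 -0.26  0.3 ] open -0.003 t 2.6 -> [ 0.001 -0.004  0.229] twist -0.0005
```

View pics/s2.png

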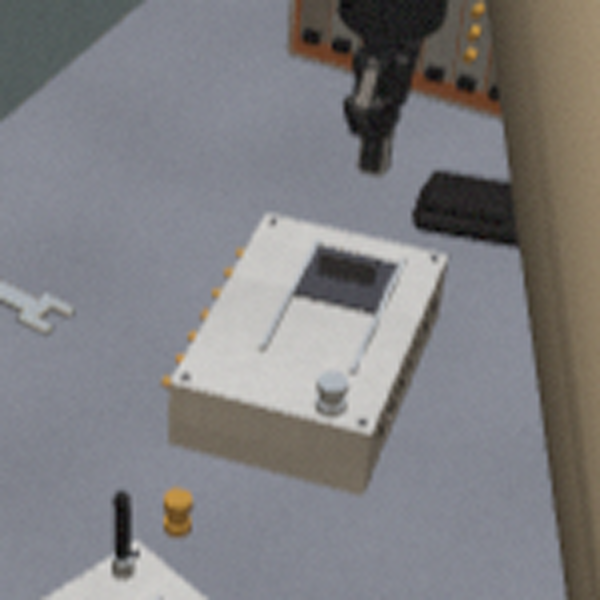

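The closed fingertips are at crop (374, 172), just beyond the unit's −y end. I use that to find the tip height.

```bash
python3 -c "
from h import *
for z in (.12,.13,.14,.15): print(z,proj('side',[[.5445,-.2816,z]]), (proj('side',[[.5445,-.2816,z]])-[270,70])*4)"
```

```text
0.12 [[363.20683263 116.80638275]] [[372.82733052 187.22553102]]
0.13 [[363.53471981 114.05191413]] [[374.13887924 176.20765651]]
0.14 [[363.86630853 111.26635016]] [[375.46523411 165.06540063]]
0.15 [[364.20166182 108.4491613 ]] [[376.80664726 153.79664521]]
```

Emit:
move_arm --commands '[{"fingers":1,"dx":0,"dy":-0.004,"dz":0.1,"twist":0},{"fingers":1,"dx":0,"dy":-0.004,"dz":0.16,"twist":0},{"fingers":1,"dx":0,"dy":-0.004,"dz":0.2,"twist":0},{"fingers":1,"dx":0,"dy":-0.004,"dz":0.229,"twist":0},{"fingers":1,"dx":0,"dy":-0.004,"dz":0.229,"twist":0}]'

```text
time: 3.28
ee_pos: [0.5448, -0.2793, 0.1027]
orientation: [-3.133, -0.235, 0.0]
ft_force: [-0.4, -0.0, 0.5]
opening: -0.001
finger_force: 0.0
```

```bash
python3 -c "
from h import *
go(0,-.03,.102);go(0,.047,.102)"
```

```text
pos [ 0.5448 -0.2793  0.1027] yaw 0.1501 F [-0.36 -0.01  0.46] open -0.001 t 3.275 -> [-0.002 -0.035  0.003] twist 0.0
pos [ 0.5448 -0.2793  0.1027] yaw 0.1501 F [-0.36 -0.01  0.46] open -0.001 t 3.275 -> [-0.002 -0.343  0.003] twist 0.0
```

Emit:
move_arm --commands '[{"fingers":1,"dx":0,"dy":-0.04,"dz":0.008,"twist":0},{"fingers":1,"dx":0,"dy":-0.07,"dz":0.008,"twist":0},{"fingers":1,"dx":0,"dy":-0.095,"dz":0.008,"twist":0},{"fingers":1,"dx":0,"dy":-0.12,"dz":0.008,"twist":0},{"fingers":1,"dx":0,"dy":-0.145,"dz":0.008,"twist":0},{"fingers":1,"dx":0,"dy":-0.17,"dz":0.008,"twist":0},{"fingers":1,"dx":0,"dy":-0.195,"dz":0.008,"twist":0},{"fingers":1,"dx":0,"dy":-0.22,"dz":0.008,"twist":0},{"fingers":1,"dx":0,"dy":-0.245,"dz":0.008,"twist":0},{"fingers":1,"dx":0,"dy":-0.27,"dz":0.008,"twist":0},{"fingers":1,"dx":0,"dy":-0.29,"dz":0.008,"twist":0},{"fingers":1,"dx":0,"dy":-0.3,"dz":0.008,"twist":0}]'

```text
time: 4.78
ee_pos: [0.5335, -0.2047, 0.1008]
orientation: [-3.133, -0.236, 0.0]
ft_force: [-0.7, -1.2, 0.7]
opening: 0.003
finger_force: 0.6
```

```bash
python3 -c "
from h import *
go(0,.047,.102)
for c in K:
  manip.get_image(c); print([(np.array(d['position']).round(4),d['confidence']) for d in manip.mark_of(c,'clock_tab')])"
```

```text
pos [ 0.5335 -0.2047  0.1008] yaw 0.1504 F [-0.68 -1.19  0.68] open 0.003 t 4.775 -> [-0.002 -0.041 -0.005] twist 0.0001
[]
[(array([ 0.5318, -0.1829,  0.0893]), 0.86)]
```

Emit:
move_arm --commands '[{"fingers":1,"dx":0,"dy":-0.008,"dz":0,"twist":0},{"fingers":1,"dx":0,"dy":-0.016,"dz":0,"twist":0},{"fingers":1,"dx":0,"dy":-0.022,"dz":0,"twist":0},{"fingers":1,"dx":0,"dy":-0.022,"dz":0,"twist":0}]'

```text
time: 5.48
ee_pos: [0.5328, -0.1995, 0.1008]
orientation: [-3.133, -0.236, -0.0]
ft_force: [0.3, 0.3, -0.1]
opening: 0.0
finger_force: 0.1
```

```bash
python3 -c "
from h import *
go(0,.047,.102)"
```

```text
pos [ 0.5328 -0.1995  0.1008] yaw 0.1503 F [ 0.32  0.31 -0.14] open 0.0 t 5.475 -> [-0.002 -0.02  -0.005] twist 0.0001
```

Emit:
move_arm --commands '[{"fingers":1,"dx":0,"dy":-0.006,"dz":0,"twist":0},{"fingers":1,"dx":0,"dy":-0.012,"dz":0,"twist":0},{"fingers":1,"dx":0,"dy":-0.012,"dz":0,"twist":0}]'

```text
time: 5.85
ee_pos: [0.5323, -0.1965, 0.1008]
orientation: [-3.133, -0.236, 0.0]
ft_force: [0.5, -0.5, -0.0]
opening: -0.003
finger_force: 0.1
```

Emit:
move_arm --commands '[{"fingers":1,"dx":0,"dy":-0.006,"dz":0,"twist":0},{"fingers":1,"dx":0,"dy":-0.01,"dz":0,"twist":0},{"fingers":1,"dx":0,"dy":-0.01,"dz":0,"twist":0}]'

```text
time: 6.22
ee_pos: [0.5319, -0.194, 0.1008]
orientation: [-3.133, -0.236, 0.0]
ft_force: [-0.2, -0.6, -0.9]
opening: 0.001
finger_force: 0.2
```

Emit:
move_arm --commands '[{"fingers":1,"dx":0,"dy":-0.006,"dz":0,"twist":0},{"fingers":1,"dx":0,"dy":-0.01,"dz":0,"twist":0},{"fingers":1,"dx":0,"dy":-0.01,"dz":0,"twist":0}]'

```text
time: 6.6
ee_pos: [0.5317, -0.1928, 0.1009]
orientation: [3.13, 0.235, 0.001]
ft_force: [0.4, -7.1, -1.5]
opening: -0.001
finger_force: 3.4
```

```bash
python3 -c "
from h import *
go(0,.05,.102)
for c in K:
  manip.get_image(c); print([(np.array(d['position']).round(4),d['confidence']) for d in manip.mark_of(c,'clock_tab')])
im=manip.get_image('side')
cv2.imwrite('pics/s3.png',cv2.resize(im[90:210,300:400],None,fx=5,fy=5,interpolation=cv2.INTER_CUBIC))"
```

```text
pos [ 0.5317 -0.1928  0.1009] yaw 0.1501 F [ 0.44 -7.08 -1.49] open -0.001 t 6.6 -> [-0.002 -0.005 -0.004] twist 0.0
[]
[(array([ 0.528 , -0.1729,  0.0918]), 0.74)]
```

View pics/s3.png

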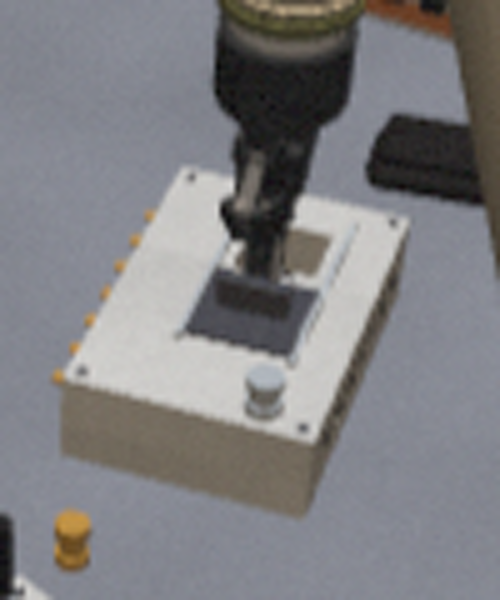

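The shutter is open against its stop: 7 N on the finger, and the well is uncovered at crop (310, 250). Now I back off and go over the well.

Emit:
move_arm --commands '[{"fingers":1,"dx":0,"dy":0.06,"dz":0,"twist":0},{"fingers":1,"dx":0,"dy":0.13,"dz":0,"twist":0},{"fingers":1,"dx":0,"dy":0.195,"dz":0,"twist":0},{"fingers":1,"dx":0,"dy":0.195,"dz":0,"twist":0}]'

```text
time: 7.35
ee_pos: [0.5389, -0.2414, 0.1006]
orientation: [3.133, 0.233, 0.0]
ft_force: [-0.3, 0.4, 0.2]
opening: 0.004
finger_force: 0.0
```

```bash
python3 -c "
from h import *
go(0,0,.068)
for c in K:
  manip.get_image(c)
  for q in('clock_tab','clock_key_top','clock_well'): print(c,q,[(np.array(d['position']).round(4),d['confidence']) for d in manip.mark_of(c,q)])"
```

```text
pos [ 0.5389 -0.2414  0.1006] yaw 0.1485 F [-0.27  0.36  0.2 ] open 0.004 t 7.35 -> [-0.002 -0.002  0.13 ] twist -0.0005
top clock_tab [(array([ 0.5344, -0.1771,  0.0918]), 0.63)]
top clock_key_top [(array([ 0.4835, -0.1034,  0.0608]), 0.27)]
top clock_well [(array([ 0.54  , -0.2443,  0.0654]), 0.64)]
side clock_tab [(array([ 0.5266, -0.1724,  0.0896]), 0.79)]
side clock_key_top []
side clock_well [(array([ 0.539 , -0.2439,  0.0633]), 0.93)]
```

Emit:
move_arm --commands '[{"fingers":1,"dx":0,"dy":0,"dz":0.04,"twist":0},{"fingers":1,"dx":0,"dy":0,"dz":0.08,"twist":0},{"fingers":1,"dx":0,"dy":0,"dz":0.11,"twist":0},{"fingers":1,"dx":0,"dy":0,"dz":0.13,"twist":0},{"fingers":1,"dx":0,"dy":0,"dz":0.13,"twist":0}]'

```text
time: 8.38
ee_pos: [0.5388, -0.2398, 0.0679]
orientation: [-3.132, -0.236, 0.001]
ft_force: [0.4, -0.2, -0.1]
opening: -0.001
finger_force: 0.0
```

Emit:
move_arm --commands '[{"fingers":1,"dx":0,"dy":0,"dz":0.01,"twist":0},{"fingers":1,"dx":0,"dy":0,"dz":0.02,"twist":0},{"fingers":1,"dx":0,"dy":0,"dz":0.02,"twist":0}]'

```text
time: 8.75
ee_pos: [0.539, -0.24, 0.0635]
orientation: [3.132, 0.236, 0.001]
ft_force: [-0.2, 0.7, 1.9]
opening: 0.002
finger_force: 1.0
```

Emit:
move_arm --commands '[{"fingers":1,"dx":0,"dy":0,"dz":0.008,"twist":0},{"fingers":1,"dx":0,"dy":0,"dz":0.016,"twist":0},{"fingers":1,"dx":0,"dy":0,"dz":0.02,"twist":0}]'

```text
time: 9.12
ee_pos: [0.5391, -0.24, 0.0589]
orientation: [3.132, 0.236, 0.001]
ft_force: [-2.3, 1.4, 13.5]
opening: -0.001
finger_force: 6.6
```

Emit:
move_arm --commands '[{"fingers":1,"dx":0,"dy":0,"dz":0.006,"twist":0},{"fingers":1,"dx":0,"dy":0,"dz":0.006,"twist":0}]'

```text
time: 9.38
ee_pos: [0.5391, -0.2401, 0.0588]
orientation: [3.131, 0.236, 0.002]
ft_force: [-5.2, 2.9, 21.4]
opening: 0.001
finger_force: 9.8
```

Emit:
move_arm --commands '[{"fingers":1,"dx":0,"dy":0,"dz":-0.003,"twist":0},{"fingers":1,"dx":0,"dy":0,"dz":-0.003,"twist":0},{"fingers":1,"dx":0,"dy":0,"dz":-0.003,"twist":0},{"fingers":1,"dx":0,"dy":0,"dz":-0.003,"twist":0},{"fingers":1,"dx":0,"dy":0,"dz":-0.003,"twist":0},{"fingers":1,"dx":0,"dy":0,"dz":-0.003,"twist":0},{"fingers":1,"dx":0,"dy":0,"dz":-0.003,"twist":0},{"fingers":1,"dx":0,"dy":0,"dz":-0.003,"twist":0},{"fingers":1,"dx":0,"dy":0,"dz":-0.003,"twist":0},{"fingers":1,"dx":0,"dy":0,"dz":-0.003,"twist":0},{"fingers":1,"dx":0,"dy":0,"dz":-0.003,"twist":0},{"fingers":1,"dx":0,"dy":0,"dz":-0.003,"twist":0}]'

```text
time: 10.88
ee_pos: [0.5391, -0.24, 0.0589]
orientation: [3.132, 0.236, 0.002]
ft_force: [-3.6, 1.3, 13.9]
opening: -0.002
finger_force: 7.0
```

Emit:
move_arm --commands '[{"fingers":1,"dx":0,"dy":0,"dz":0,"twist":0},{"fingers":1,"dx":0,"dy":0,"dz":-0.04,"twist":0},{"fingers":1,"dx":0,"dy":0,"dz":-0.12,"twist":0},{"fingers":1,"dx":0,"dy":0,"dz":-0.24,"twist":0},{"fingers":1,"dx":0,"dy":0,"dz":-0.32,"twist":0},{"fingers":1,"dx":0,"dy":0,"dz":-0.32,"twist":0}]'

```text
time: 11.62
ee_pos: [0.5392, -0.24, 0.1385]
orientation: [3.131, 0.236, 0.002]
ft_force: [-0.4, -0.5, 0.5]
opening: -0.001
finger_force: 0.0
```

```bash
python3 -c "
from h import *
go(0,.102,.138)
c,n=np.cos(YAW),np.sin(YAW)
d=np.array([.4835,-.1062])-WELL; print('att local',c*d[0]+n*d[1],-n*d[0]+c*d[1])"
```

```text
pos [ 0.5392 -0.24    0.1385] yaw 0.1503 F [-0.37 -0.52  0.49] open -0.001 t 11.625 -> [-0.003 -0.405  0.001] twist 0.0001
att local -0.03423814902904115 0.1415054385918264
```

Emit:
move_arm --commands '[{"fingers":1,"dx":0,"dy":-0.12,"dz":0,"twist":0},{"fingers":1,"dx":0,"dy":-0.26,"dz":0,"twist":0},{"fingers":1,"dx":0,"dy":-0.381,"dz":0,"twist":0},{"fingers":1,"dx":0,"dy":-0.381,"dz":0,"twist":0},{"fingers":1,"dx":0,"dy":-0.381,"dz":0.05,"twist":0},{"fingers":1,"dx":0,"dy":-0.381,"dz":0.1,"twist":0},{"fingers":1,"dx":0,"dy":-0.381,"dz":0.15,"twist":0},{"fingers":1,"dx":0,"dy":-0.381,"dz":0.15,"twist":0}]'

```text
time: 12.62
ee_pos: [0.5241, -0.1458, 0.0986]
orientation: [-3.131, -0.235, 0.004]
ft_force: [0.2, -0.4, -0.2]
opening: 0.003
finger_force: 0.0
```

```bash
python3 -c "
from h import *
go(0,.0175,.101)"
```

```text
pos [ 0.5241 -0.1458  0.0986] yaw 0.1496 F [ 0.18 -0.41 -0.24] open 0.003 t 12.625 -> [ 0.     0.315 -0.01 ] twist -0.0001
```

Emit:
move_arm --commands '[{"fingers":1,"dx":0,"dy":0.025,"dz":-0.005,"twist":0},{"fingers":1,"dx":0,"dy":0.05,"dz":-0.008,"twist":0},{"fingers":1,"dx":0,"dy":0.075,"dz":-0.008,"twist":0},{"fingers":1,"dx":0,"dy":0.1,"dz":-0.008,"twist":0},{"fingers":1,"dx":0,"dy":0.125,"dz":-0.008,"twist":0},{"fingers":1,"dx":0,"dy":0.15,"dz":-0.008,"twist":0},{"fingers":1,"dx":0,"dy":0.175,"dz":-0.008,"twist":0},{"fingers":1,"dx":0,"dy":0.2,"dz":-0.008,"twist":0},{"fingers":1,"dx":0,"dy":0.225,"dz":-0.008,"twist":0},{"fingers":1,"dx":0,"dy":0.25,"dz":-0.008,"twist":0},{"fingers":1,"dx":0,"dy":0.275,"dz":-0.008,"twist":0},{"fingers":1,"dx":0,"dy":0.29,"dz":-0.008,"twist":0}]'

```text
time: 14.12
ee_pos: [0.5355, -0.2178, 0.102]
orientation: [-3.133, -0.235, 0.0]
ft_force: [1.2, 1.1, 0.5]
opening: 0.003
finger_force: 0.7
```

Emit:
move_arm --commands '[{"fingers":1,"dx":0,"dy":0.008,"dz":0,"twist":0},{"fingers":1,"dx":0,"dy":0.015,"dz":0,"twist":0},{"fingers":1,"dx":0,"dy":0.015,"dz":0,"twist":0}]'

```text
time: 14.5
ee_pos: [0.536, -0.2212, 0.102]
orientation: [3.133, 0.236, -0.0]
ft_force: [0.5, 0.6, -1.0]
opening: -0.002
finger_force: 0.1
```

Emit:
move_arm --commands '[{"fingers":1,"dx":0,"dy":0.006,"dz":0,"twist":0},{"fingers":1,"dx":0,"dy":0.01,"dz":0,"twist":0},{"fingers":1,"dx":0,"dy":0.01,"dz":0,"twist":0}]'

```text
time: 14.88
ee_pos: [0.5361, -0.2226, 0.1019]
orientation: [-3.131, -0.236, 0.001]
ft_force: [-0.0, 5.7, 1.3]
opening: 0.0
finger_force: 3.0
```

```bash
python3 -c "
from h import *
go(0,.0175,.101)"
```

```text
pos [ 0.5361 -0.2226  0.1019] yaw 0.1505 F [-0.    5.69  1.33] open 0.0 t 14.875 -> [-0.002  0.004  0.004] twist 0.0001
```

Emit:
move_arm --commands '[{"fingers":1,"dx":0,"dy":0.004,"dz":0,"twist":0},{"fingers":1,"dx":0,"dy":0.004,"dz":0,"twist":0}]'

```text
time: 15.12
ee_pos: [0.5362, -0.2228, 0.1019]
orientation: [-3.129, -0.236, 0.002]
ft_force: [-0.3, 10.0, 2.7]
opening: -0.0
finger_force: 4.9
```

Emit:
move_arm --commands '[{"fingers":1,"dx":0,"dy":-0.04,"dz":0,"twist":0},{"fingers":1,"dx":0,"dy":-0.1,"dz":0,"twist":0},{"fingers":1,"dx":0,"dy":-0.1,"dz":-0.15,"twist":0},{"fingers":1,"dx":0,"dy":-0.1,"dz":-0.35,"twist":0},{"fingers":1,"dx":0,"dy":-0.1,"dz":-0.55,"twist":0},{"fingers":1,"dx":-0.2,"dy":-0.1,"dz":-0.55,"twist":0},{"fingers":1,"dx":-0.4,"dy":-0.1,"dz":-0.55,"twist":0},{"fingers":1,"dx":-0.4,"dy":-0.1,"dz":-0.55,"twist":0}]'

```text
time: 16.12
ee_pos: [0.4317, -0.2143, 0.2399]
orientation: [3.133, 0.233, -0.001]
ft_force: [-0.0, 0.5, 0.8]
opening: -0.002
finger_force: 0.0
```

```bash
python3 -c "
from h import *
go(0,0,.2)
for c in K:
  manip.get_image(c)
  for q in('clock_tab','attenuator','radio_tab'): print(c,q,[(np.array(d['position']).round(4),d['confidence']) for d in manip.mark_of(c,q)])
im=manip.get_image('side')
cv2.imwrite('pics/s4.png',cv2.resize(im[90:210,300:400],None,fx=5,fy=5,interpolation=cv2.INTER_CUBIC))"
```

```text
pos [ 0.4317 -0.2143  0.2399] yaw 0.1482 F [-0.04  0.53  0.8 ] open -0.002 t 16.125 -> [0.407 0.169 0.16 ] twist -0.0006
top clock_tab [(array([ 0.5424, -0.2414,  0.0914]), 0.69)]
top attenuator [(array([ 0.4854, -0.1046,  0.0661]), 0.47)]
top radio_tab [(array([0.4776, 0.1686, 0.0902]), 0.86)]
side clock_tab [(array([ 0.537 , -0.2404,  0.0856]), 0.78)]
side attenuator [(array([ 0.482 , -0.1055,  0.0661]), 0.53)]
side radio_tab [(array([0.4802, 0.176 , 0.093 ]), 0.81)]
```

View pics/s4.png

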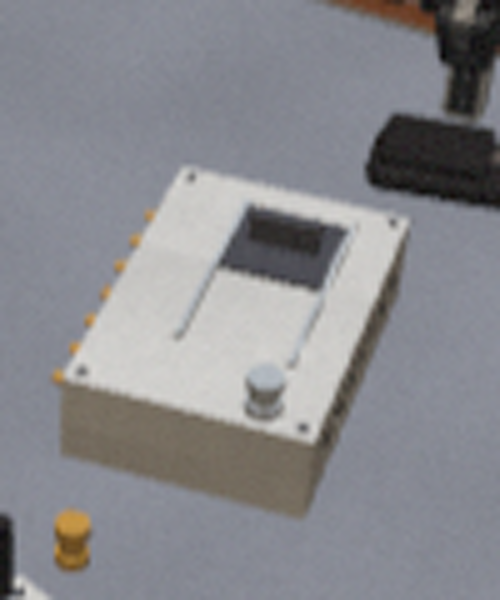

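The shutter is closed over the well, with the tab at crop (285, 238). The attenuator at (265, 390) hasn't moved and the gripper is clear of everything.

```bash
python3 -c "
from bench import manip
print(manip.job_done())"
```

```text
the job is handed in; nothing more can be done
None
```

The clock unit is reset and the job handed in at about 16 s: I pushed the shutter open to its stop, held the key fully down for about two seconds, released it and pushed the shutter closed to its stop, without disturbing the radio or any loose item I re-checked.

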